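# Sort the hub and the shaker canister by weight into their sprung stands

## Task

Feel by lifting whether the aluminium hub and the shaker canister are light (hollow, under 250 g) or heavy (solid or filled, over 250 g), and put each upright into the sprung cup made for its shape: round foot for light, square foot for heavy. Push each one gently past the clips until it sits fully home on the cup's floor, never so hard that the cup's spring bottoms out, then ease the spring back up before letting go. Leave everything else on the ledge alone.

Things in the scene. Friction and masses are not known exactly. Their poses are not given: they have to be found in the camera images.
- hub: Counterweight hub of bare aluminium standing upright: a round flange 52 mm across and 25 mm high, its foot tapered 3 mm over 8 mm, with a round grip boss 34 mm across above it, 65 mm tall in all, a dark band near the top. It is hollow or solid inside, which cannot be seen: it weighs 100 to 400 g. Origin: centre of its underside, z up along its axis. Grip it by the boss, 35 to 65 mm above its underside.
- canister: Closed shaker canister of bare aluminium standing upright: a plain cylinder 38 mm across and 95 mm tall with a thin dark band near each end, its foot tapered 3 mm over 8 mm. Its filling cannot be seen: it weighs 100 to 400 g. Origin: centre of its underside, z up along its axis. Grip it in its upper half, so that the fingertips stay above the cup's rim when it is home.
- cup_hub_round_floor (a point): Centre of the inner floor of the grey cup on the fixed stand with a round foot plate (92 mm across): the stand for a LIGHT hub. Floor 64 mm above the ledge when empty; bore 57 mm, flared rim 27 mm above the floor, 71 mm across. 11 mm above the floor two opposed spring clips stand 2 mm proud of the hub's side: pushing past takes about 2 to 6 N, varying. z is up; the point sinks with the cup.
- cup_hub_round (a joint): How far that cup (hub, round foot) has sunk on its spring, in m: 0 empty, 0.028 bottomed out. It moves straight down, 1.67 mm per N (600 N/m), so it gives way while a part is pushed past the clips, and at rest sinks by the part's weight (4.1 mm for 250 g).
- cup_hub_square_floor (a point): Centre of the inner floor of the grey cup on the fixed stand with a square foot plate (90 mm): the stand for a HEAVY hub. Floor 64 mm above the ledge when empty; bore 57 mm, flared rim 27 mm above the floor, 71 mm across. 11 mm above the floor two opposed spring clips stand 2 mm proud of the hub's side: pushing past takes about 2 to 6 N, varying. z is up; the point sinks with the cup.
- cup_hub_square (a joint): How far that cup (hub, square foot) has sunk on its spring, in m: 0 empty, 0.028 bottomed out. It moves straight down, 1.67 mm per N (600 N/m), so it gives way while a part is pushed past the clips, and at rest sinks by the part's weight (4.1 mm for 250 g).
- cup_canister_round_floor (a point): Centre of the inner floor of the grey cup on the fixed stand with a round foot plate (92 mm across): the stand for a LIGHT canister. Floor 64 mm above the ledge when empty; bore 43 mm, flared rim 45 mm above the floor, 57 mm across. 11 mm above the floor two opposed spring clips stand 2 mm proud of the canister's side: pushing past takes about 2 to 6 N, varying. z is up; the point sinks with the cup.
- cup_canister_round (a joint): How far that cup (canister, round foot) has sunk on its spring, in m: 0 empty, 0.028 bottomed out. It moves straight down, 1.67 mm per N (600 N/m), so it gives way while a part is pushed past the clips, and at rest sinks by the part's weight (4.1 mm for 250 g).
- cup_canister_square_floor (a point): Centre of the inner floor of the grey cup on the fixed stand with a square foot plate (90 mm): the stand for a HEAVY canister. Floor 64 mm above the ledge when empty; bore 43 mm, flared rim 45 mm above the floor, 57 mm across. 11 mm above the floor two opposed spring clips stand 2 mm proud of the canister's side: pushing past takes about 2 to 6 N, varying. z is up; the point sinks with the cup.
- cup_canister_square (a joint): How far that cup (canister, square foot) has sunk on its spring, in m: 0 empty, 0.028 bottomed out. It moves straight down, 1.67 mm per N (600 N/m), so it gives way while a part is pushed past the clips, and at rest sinks by the part's weight (4.1 mm for 250 g).
- harmonica: Chrome harmonica, 100 x 27 x 20 mm, lying loose among the parts; origin under its centre, x along it. Leave alone.
- case: Red harmonica case with a steel latch, 45 x 125 x 33 mm, loose at the back; origin under its centre. Leave alone.
- winder: Green peg winder with a crank handle, 125 mm long, 47 mm high at its -x end, loose; origin under the handle end. Leave alone.
- capo: Dark steel capo, 85 mm long, 14 mm high, loose at the back; origin under its centre. Leave alone.
- mug: White ceramic mug, 80 mm across, fixed, with two drumsticks standing up to 400 mm above the ledge and leaning up to 80 mm off its axis; origin under its centre. Keep clear.
- tuner_mount: Tilted aluminium tuner mount with a black knob, fixed, 100 x 120 x 105 mm, at the back; origin under its centre. Keep clear.

How it is judged:
At the end, for the whole second after the job is handed in: Hub in a hub cup, canister in a canister cup, upright (0.06 rad), home on the floor (2 mm, centred to 5 mm), at rest and released; in a round-footed stand the part weighs under 290 g (cup sunk under 4.7 mm), in a square-footed one over 210 g (over 3.4 mm) (((z of hub in the frame of cup_hub_round_floor between -0.002 and 0.002 m and horizontal distance between hub and cup_hub_round_floor below 0.005 m and angle between hub's own z axis and vertical below 0.06 rad and value of joint cup_hub_round below 0.00474 m) or (z of hub in the frame of cup_hub_square_floor between -0.002 and 0.002 m and horizontal distance between hub and cup_hub_square_floor below 0.005 m and angle between hub's own z axis and vertical below 0.06 rad and value of joint cup_hub_square above 0.00343 m)) and linear speed of each of hub, canister below 0.02 m/s and ((z of canister in the frame of cup_canister_round_floor between -0.002 and 0.002 m and horizontal distance between canister and cup_canister_round_floor below 0.005 m and angle between canister's own z axis and vertical below 0.06 rad and value of joint cup_canister_round below 0.00474 m) or (z of canister in the frame of cup_canister_square_floor between -0.002 and 0.002 m and horizontal distance between canister and cup_canister_square_floor below 0.005 m and angle between canister's own z axis and vertical below 0.06 rad and value of joint cup_canister_square above 0.00343 m))); the robot touches nothing.
It fails at once if a cup is pressed so hard that its spring all but bottoms out (sunk over 26 mm, 15.6 N) (value of joint any of cup_hub_round, cup_hub_square, cup_canister_round, cup_canister_square above 0.026 m).
It fails at once if a cup is let snap back up on its spring (faster than 0.25 m/s) (velocity of joint any of cup_hub_round, cup_hub_square, cup_canister_round, cup_canister_square below -0.25 m/s).
It fails at once if the harmonica, case, winder or capo is shifted by more than 15 mm (distance of any of harmonica, case, winder, capo from where it was at the start of the episode above 0.015 m).
It fails at once if the mug or the tuner mount is struck (over 5 N) (contact force between the arm and mug above 5 N or contact force between the arm and tuner_mount above 5 N).
It also fails if it takes over 67 s, if anything falls off the work surface, if the arm or the gripper's body presses on something with over 40 N, if the wrist force passes 120 N, or if a joint passes its speed limit or range.

## Robot

A 7-joint arm with a two-finger parallel gripper is mounted at the origin on the work surface. World frame = base frame: x ahead of the robot, y to its left, z up, the work surface at z = 0. Lengths are in m, angles in rad, forces in N, time in s.
With the tool pointing down it reaches from about 0.425 to 0.95 m from the base axis. Payload 4.7 kg.
Tool frame: the origin (TCP) lies on the centre line of the jaws, within the pads' length; the fingertips stand robot.nose_length ahead of it and the grasp point (between the pads) lies 8 mm behind it (robot.nose_length is the distance from the TCP to the fingertips, in m); z points along the fingers, y is the line along which they close (so a half turn about z gives the same grasp; the last joint's range is limited). The gripper opens to 85 mm and grips with 20 to 120 N. Pads are 22 mm wide; open, the fingers measure 114 mm over their backs; the gripper's body (76 mm by 85 mm) begins 54 mm behind the grasp point. The pads swing forward as they close: fully open they stand 13 mm farther back than shut.
Start: joints at [-1.228, 0.469, -0.049, 1.532, 0.024, 1.141, -0.082], TCP at [0.245, 0.629, 0.242] pointing down, gripper open.
Joint ranges: [-2.59, 2.59], [-0.33, 1.99], [-1.39, 1.29], [0.1, 2.45], [-1.04, 4.18], [0.21, 1.99], [-2.66, 2.66]. Speed limits (rad/s): [2.57, 2.57, 3.14, 3.14, 3.14, 3.14, 3.14].

## Interface

Orientations are given as [roll, pitch, yaw] about the fixed x, y, z axes, in that order (R = Rz(yaw) Ry(pitch) Rx(roll)).
In Python, from plant import robot gives the robot as it stands. Calls block until the motion is done:
- robot.goto(position, orientation): joint-space move of the TCP to a pose.
- robot.move_straight(position, vel=0.15, attitude=None, contact_N=None): straight line of the TCP; attitude=None keeps the orientation; vel is the mean speed in m/s. With contact_N (N) it stops when the force on the tool has changed by that much, and returns True; else False.
- robot.move_joints(angles): joint-space move.
- robot.grip(opening, strength=None): opening from 0.0 (shut) to 1.0 (fully open); strength is the grip in N (None keeps the last); returns when the fingers have stopped.
- robot.sleep(seconds).
- robot.inverse_kinematics(position, orientation): joint angles nearest the present ones, or None.
- robot.sense(): the state.
- robot.grab_frame(name): name is "side" or "top"; returns a dict with "image" (420x560x3 uint8, red, green, blue), "range_z" (420x560 float32, m along the optical axis (not along the pixel's ray), 0 where there is no reading), "fx", "fy", "cx", "cy" (pixels), "R" (3x3) and "t" (3): a world point X has camera coordinates R X + t. Camera axes: x right, y down, z forward; pixel columns grow to the right and rows downward; lengths in m; the calibration is good to about 2 mm. A picture is of the moment at which its call begins.
A pose or a line that the arm cannot do raises robot.IKError and nothing moves.
- robot.close_job(): hands the job in; it is judged then, once.
The state is a dict: "t": time; "joint_pos": joint angles; "joint_velocities": joint speeds; "effort": joint torques, N m; "tcp_pos": TCP position; "tcp_rot": TCP orientation; "wrist_force": force on the tool from outside, world axes, zero at the start; "torque": the same for the moment, N m; "opening": opening from 0.0 (shut) to 1.0 (fully open); "gripper_force": force on a finger pad.
Only numpy, scipy, OpenCV 4.12 (cv2) and the standard library are available. Lean on these libraries where they do the work, as an engineer would, in place of code of your own. Each camera call takes 0.05 s, during which the arm holds its last target. There are 200 camera calls.

## Working session

There is one attempt and no reset: what is moved stays moved. The work goes in short steps, each a Python script; the robot and the scene stay as the last script left them, time stands still between calls to the robot, and variables do not carry over. Pictures are saved under pics/ and viewed, at most 10 in all, crops included, and the job is handed in when it is done.

```bash
mkdir -p pics; ls; python3 - <<'E'
from plant import robot
import cv2,numpy as np,pickle
print(robot.sense(), robot.nose_length)
for n in("side","top"):
    f=robot.grab_frame(n); pickle.dump(f,open(f"pics/{n}0.pkl","wb"))
    cv2.imwrite(f"pics/{n}0.png",f["image"][:,:,::-1])
    print(n,f["fx"],f["fy"],f["cx"],f["cy"],f["R"],f["t"], (f["range_z"]>0).mean())
E
```

```text
pics
{'t': 0.0, 'joint_pos': array([-1.22791642,  0.46943694, -0.0485965 ,  1.53369296,  0.02409218,
        1.14099248, -0.08229607]), 'joint_velocities': array([-0.00093481, -0.00113067,  0.00108429,  0.00026078, -0.00083891,
        0.00231216,  0.0009611 ]), 'effort': array([-3.57228746e-04, -5.10318089e+01, -4.66589991e-02, -2.37707072e+01,
        1.06443220e-02,  7.74803309e-03,  9.09445532e-06]), 'tcp_pos': array([0.24499255, 0.62836755, 0.24126484]), 'tcp_rot': array([-3.13964928e+00,  6.35834115e-05,  2.76984648e+00]), 'wrist_force': array([-0.64613841, -0.63090012, -0.89396508]), 'torque': array([-0.01694602,  0.00050628, -0.01066608]), 'gripper_force': 0.0, 'opening': 1.0006143738885867} 0.011
side 455.34109718648716 455.34109718648716 277.9922574185874 213.13851531472923 [[ 0.71109079 -0.70306406 -0.0071295 ]
 [-0.49931342 -0.49782301 -0.70912506]
 [ 0.49501111  0.50781215 -0.70504668]] [-0.38088799  0.37346421  0.87534272] 0.9959948979591837
top 485.94295466256114 485.94295466256114 288.1225481997006 203.4080981531225 [[-0.01387254 -0.99970429 -0.01997216]
 [-0.99651303  0.01546629 -0.0819913 ]
 [ 0.08227595  0.01876509 -0.99643291]] [0.08493829 0.57530521 1.57201678] 0.9960119047619047
```

View pics/top0.png

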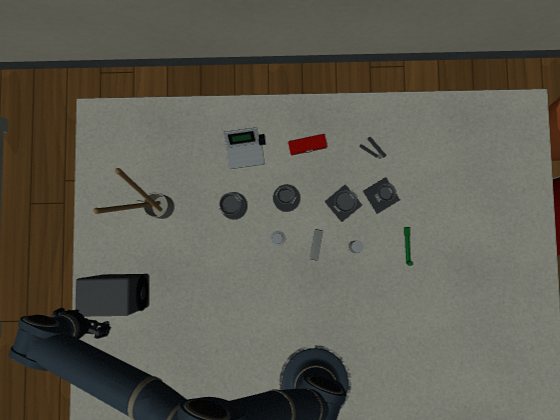

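View pics/side0.png

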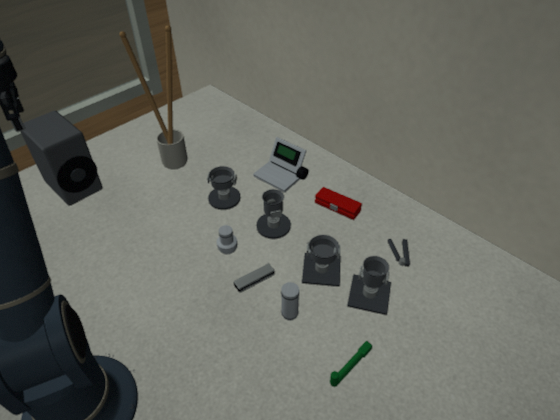

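The top view shows the hub at (278,238), the canister at (356,246) and the harmonica between them. The cups are hub-round (233,205), canister-round (287,197), hub-square (344,202) and canister-square (381,194). The side view agrees. Next I'll turn the depth into positions.

```bash
cat > vis.py <<'E'
import numpy as np,cv2
def cloud(f):
    z=f["range_z"]; v,u=np.indices(z.shape)
    P=np.stack([(u-f["cx"])/f["fx"]*z,(v-f["cy"])/f["fy"]*z,z],-1)
    return (P-f["t"])@f["R"]          # HxWx3 world
def near(f,c,r,z0,z1):
    W=cloud(f).reshape(-1,3); W=W[f["range_z"].ravel()>0]
    return W[(np.hypot(W[:,0]-c[0],W[:,1]-c[1])<r)&(W[:,2]>z0)&(W[:,2]<z1)]
def ray_plane(f,u,v,h):
    d=f["R"].T@np.array([(u-f["cx"])/f["fx"],(v-f["cy"])/f["fy"],1]); o=-f["R"].T@f["t"]
    return o+d*(h-o[2])/d[2]
E
python3 - <<'E'
import pickle
from vis import *
F={n:pickle.load(open(f"pics/{n}0.pkl","rb")) for n in("top","side")}
S=dict(hub=(278,238,.065),can=(356,246,.095),hr=(233,205,.08),cr=(287,197,.1),hs=(344,202,.08),cs=(381,194,.1),harm=(316,244,.02),mug=(160,205,.09),tuner=(244,147,.05),wind=(408,246,.02))
for k,(u,v,h) in S.items():
    c=ray_plane(F["top"],u,v,h)
    for n,f in F.items():
        P=near(f,c,.055,-.05,.5); zt=np.percentile(P[:,2],99.5)
        b=P[P[:,2]>(zt-.008)]
        if len(b)>2:
            (x,y),r=cv2.minEnclosingCircle(b[:,:2].astype(np.float32))
            print(k,n,c.round(3),"ztop",zt.round(4),"ledge",np.percentile(P[:,2],5).round(4),"circ",np.round([x,y,r],4),len(b),"box",b[:,:2].min(0).round(3),b[:,:2].max(0).round(3))
E
```

```text
hub top [0.463 0.109 0.065] ztop 0.0717 ledge -0.0061 circ [0.463  0.1121 0.0168] 51 box [0.447 0.097] [0.479 0.129]
hub side [0.463 0.109 0.065] ztop 0.0649 ledge -0.0047 circ [0.4614 0.1129 0.0196] 131 box [0.446 0.094] [0.48  0.131]
can top [ 0.435 -0.134  0.095] ztop 0.0998 ledge -0.0057 circ [ 0.4337 -0.1386  0.0194] 94 box [ 0.416 -0.156] [ 0.45  -0.121]
can side [ 0.435 -0.134  0.095] ztop 0.0951 ledge -0.0042 circ [ 0.4336 -0.1397  0.0203] 237 box [ 0.414 -0.158] [ 0.453 -0.12 ]
hr top [0.57  0.251 0.08 ] ztop 0.0957 ledge -0.0032 circ [0.5751 0.2572 0.0352] 85 box [0.54  0.223] [0.607 0.291]
hr side [0.57  0.251 0.08 ] ztop 0.0896 ledge -0.0036 circ [0.5729 0.2558 0.0389] 152 box [0.54  0.221] [0.61  0.293]
cr top [0.59  0.078 0.1  ] ztop 0.1123 ledge -0.0032 circ [0.5973 0.0818 0.028 ] 78 box [0.571 0.056] [0.624 0.109]
cr side [0.59  0.078 0.1  ] ztop 0.1082 ledge -0.0036 circ [0.5976 0.084  0.0296] 128 box [0.57  0.055] [0.625 0.109]
hs top [ 0.574 -0.101  0.08 ] ztop 0.0951 ledge -0.0017 circ [ 0.5743 -0.1069  0.0389] 90 box [ 0.544 -0.142] [ 0.611 -0.072]
hs side [ 0.57
[... 646 characters left out ...]
] ztop 0.343 ledge -0.0043 circ [0.6222 0.4998 0.0055] 13 box [0.62  0.495] [0.624 0.505]
mug side [0.572 0.481 0.09 ] ztop 0.3448 ledge -0.0038 circ [0.6214 0.4978 0.0057] 17 box [0.621 0.492] [0.624 0.503]
tuner top [0.762 0.218 0.05 ] ztop 0.0891 ledge 0.007 circ [0.7959 0.2251 0.0411] 75 box [0.789 0.185] [0.813 0.265]
tuner side [0.762 0.218 0.05 ] ztop 0.0856 ledge 0.0077 circ [0.7961 0.2239 0.041 ] 85 box [0.788 0.184] [0.815 0.264]
wind top [ 0.432 -0.312  0.02 ] ztop 0.0461 ledge -0.0052 circ [ 0.3792 -0.3142  0.0066] 13 box [ 0.378 -0.32 ] [ 0.384 -0.308]
wind side [ 0.432 -0.312  0.02 ] ztop 0.0439 ledge -0.0043 circ [ 0.3779 -0.313   0.0078] 27 box [ 0.377 -0.321] [ 0.385 -0.305]
```

```bash
cat > act.py <<'E'
import numpy as np,math
from plant import robot
PART=dict(hub=((.4625,.1125),.048),can=((.4333,-.1388),.071))   # xy, TCP height above underside
CUP=dict(hr=(.5745,.257),cr=(.5975,.0825),hs=(.578,-.107),cs=(.6005,-.2322))
def ori(xy): return [math.pi,0,math.atan2(xy[1],xy[0])+math.pi/2]
def force(n=15):
    F=[]
    for _ in range(n): F.append(robot.sense()["wrist_force"]); robot.sleep(.02)
    return np.mean(F,0)
def pick(k):
    (x,y),h=PART[k]
    robot.goto([x,y,h+.13],ori((x,y))); robot.sleep(.3); b=force()
    robot.move_straight([x,y,h],vel=.12)
    robot.grip(.15 if k=="hub" else .2,60)
    s=robot.sense(); print("grip",s["opening"],s["gripper_force"],s["tcp_pos"])
    robot.move_straight([x,y,h+.13],vel=.12); robot.sleep(.4); f=force()
    s=robot.sense(); print(b,f,"mass g",(b-f)[2]/9.81*1000,"opening",s["opening"],"t",s["t"])
    return (b-f)[2]/9.81
E
python3 -c "
from act import *
pick('hub')"
```

```text
grip 0.3821166642114769 59.05452311038971 [0.463059   0.11269669 0.04849982]
[-0.09981028  0.08642004  0.04028038] [-0.09247726 -0.03473292 -2.48041535] mass g 256.9516547619851 opening 0.38064564166935405 t 6.3333
```

```bash
python3 - <<'E'
from act import *
import cv2,pickle
F=[]
for _ in range(6): F.append(force(10)[2])
print(np.round(F,2))
x,y=CUP["hs"]
robot.goto([x,y,.048+.125],ori((x,y))); robot.sleep(.3); print(force(),robot.sense()["tcp_pos"],robot.sense()["t"])
f=robot.grab_frame("side"); pickle.dump(f,open("pics/s1.pkl","wb"))
cv2.imwrite("pics/s1.png",cv2.resize(f["image"][140:300,220:420,::-1],None,fx=3.5,fy=3.5))
E
```

```text
[-2.34 -2.38 -2.7  -2.15 -2.54 -2.38]
[ 2.64458309e-01  5.70050798e-04 -2.44312462e+00] [ 0.578014   -0.10682857  0.17309183] 8.8583
```

View pics/s1.png

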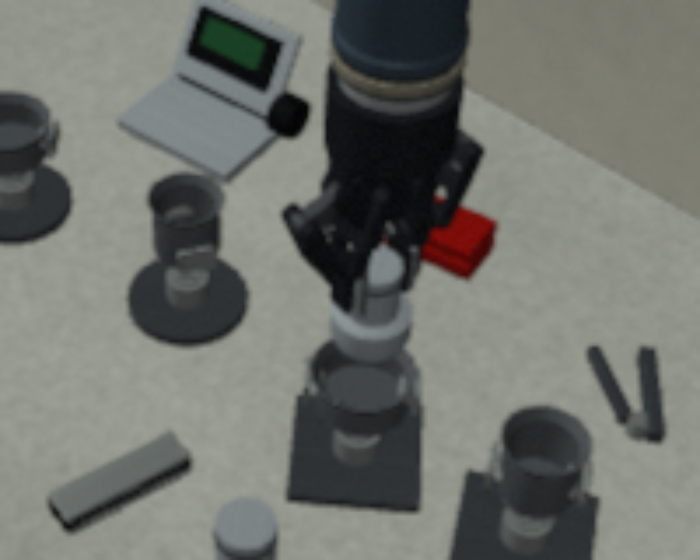

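The side view shows the hub upright, hanging over the square-footed hub cup. Its flange is at crop column 370 and the cup at about 363, so I'll quantify that offset. The mass reads about 250 g.

```bash
cat >> vis.py <<'E'
from scipy.optimize import least_squares
def fitc(P,r,c):
    g=lambda p:np.hypot(P[:,0]-p[0],P[:,1]-p[1])-r
    s=least_squares(g,c,loss="soft_l1",f_scale=.001); return s.x.round(4),len(P),np.std(g(s.x)).round(4)
E
python3 - <<'E'
import pickle
from vis import *
f=pickle.load(open("pics/s1.pkl","rb")); f0=pickle.load(open("pics/side0.pkl","rb")); c=(.578,-.107)
print("flange",fitc(near(f,c,.035,.134,.147),.026,c))
for g in (f,f0):
    P=near(g,c,.045,.087,.095); print("rim box",P.min(0).round(4),P.max(0).round(4),len(P))
    W=near(g,c,.045,.066,.078); 
    print("wall",fitc(W[np.hypot(W[:,0]-c[0],W[:,1]-c[1])>.024],.0300,c))
# flange in original image vs assumed hub xy
print("hub0",fitc(near(f0,(.4625,.1125),.035,.010,.022),.026,(.4625,.1125)))
# image columns at flange and rim (vertical -> same column, plus small drift)
from plant import robot
E
```

```text
flange (array([ 0.5784, -0.1066]), 105, np.float64(0.0014))
rim box [ 0.542  -0.14    0.0871] [ 0.6103 -0.0717  0.0924] 78
wall (array([ 0.5758, -0.107 ]), 171, np.float64(0.0027))
rim box [ 0.5429 -0.1399  0.0871] [ 0.6121 -0.0712  0.0925] 110
wall (array([ 0.5759, -0.1067]), 206, np.float64(0.0026))
hub0 (array([0.4638, 0.1134]), 77, np.float64(0.0015))
```

```bash
cat >> act.py <<'E'
def insert(x,y,h,top,w):
    """push down in 2 mm steps; w = part weight (N). Home when force matches spring for part bottom on the floor."""
    hit=robot.move_straight([x,y,h+top],vel=.06,contact_N=4)
    print("hit",hit,robot.sense()["tcp_pos"]-[x,y,h],force(5))
    if hit: return
    z=top
    while z>.0455:
        z-=.002; robot.move_straight([x,y,h+z],vel=.02); robot.sleep(.1)
        f=force(5); b=robot.sense()["tcp_pos"][2]-h
        sink=(f[2]+w)/600; print("bottom %.4f F %s sink %.4f gap %.4f"%(b,f.round(2),sink,b-(.064-sink)))
        if sink>.019: break
        if b-(.064-sink)<.001 and sink>.011: break
    print("t",robot.sense()["t"])
E
python3 -c "
from act import *
insert(.577,-.1067,.048,.082,2.43)"
```

```text
hit False [ 0.00032343 -0.00016806  0.08227262] [ 2.90370852e-02 -7.83913766e-04 -2.38868777e+00]
bottom 0.0801 F [-0.26 -0.02 -2.51] sink -0.0001 gap 0.0159
bottom 0.0780 F [ 0.3   0.09 -2.62] sink -0.0003 gap 0.0137
bottom 0.0760 F [-0.06  0.35 -2.28] sink 0.0003 gap 0.0122
bottom 0.0739 F [-0.72  0.79 -1.74] sink 0.0011 gap 0.0111
bottom 0.0720 F [-1.5   1.14 -1.11] sink 0.0022 gap 0.0102
bottom 0.0700 F [-2.08  1.56  0.48] sink 0.0049 gap 0.0109
bottom 0.0681 F [-1.7   2.09  0.34] sink 0.0046 gap 0.0087
bottom 0.0660 F [-0.96  2.68  1.26] sink 0.0061 gap 0.0082
bottom 0.0641 F [-0.21  1.95  1.52] sink 0.0066 gap 0.0067
bottom 0.0622 F [0.15 1.72 1.84] sink 0.0071 gap 0.0053
bottom 0.0599 F [0.82 1.17 0.41] sink 0.0047 gap 0.0006
bottom 0.0581 F [0.57 0.87 1.28] sink 0.0062 gap 0.0002
bottom 0.0561 F [-0.28  0.72  2.82] sink 0.0088 gap 0.0008
bottom 0.0541 F [-0.28  0.42  4.15] sink 0.0110 gap 0.0011
bottom 0.0522 F [-0.46  0.58  5.23] sink 0.0128 gap 0.0010
t 16.3583
```

It's home: the gap is zero within noise and the force follows the spring slope. Now I'll ease up and release.

```bash
cat >> act.py <<'E'
def ease(x,y,h,z):
    robot.move_straight([x,y,h+z-.003],vel=.03)
    for k in range(7):
        robot.move_straight([x,y,h+z-.003+.001*k],vel=.02); robot.sleep(.1); f=force(12); b=robot.sense()["tcp_pos"][2]-h
        print("bottom %.4f F %s"%(b,f.round(2)))
        if f[2]<.15: break
def release(x,y,h,op):
    s=robot.sense(); x,y,z=s["tcp_pos"]
    robot.grip(op); robot.sleep(.1)
    print("free F",force(12)); robot.move_straight([x,y,z+.1],vel=.12); print("t",robot.sense()["t"])
E
python3 -c "
from act import *
import cv2,pickle
ease(.577,-.1067,.048,.0597)
release(.577,-.1067,.048,.8)
PART['can']=((.4333,-.1388),.071)
m=pick('can')
f=robot.grab_frame('side'); pickle.dump(f,open('pics/s2.pkl','wb'))
cv2.imwrite('pics/s2.png',cv2.resize(f['image'][140:340,180:460,::-1],None,fx=2.8,fy=2.8))
"
```

```text
bottom 0.0567 F [0.61 0.23 2.46]
bottom 0.0577 F [0.2  0.28 1.77]
bottom 0.0587 F [0.45 0.03 1.32]
bottom 0.0597 F [0.64 0.21 0.41]
bottom 0.0607 F [ 0.66 -0.34 -0.  ]
free F [-0.17556983 -0.04151825 -0.05976382]
t 21.1417
grip 0.4291869879598277 59.62408125400543 [ 0.43368554 -0.13879761  0.07177548]
[-0.30850282 -0.25719728 -0.11882141] [ 0.25060109 -0.09403352 -3.49522579] mass g 344.17985616564914 opening 0.4327921019565219 t 25.8333
```

View pics/s2.png

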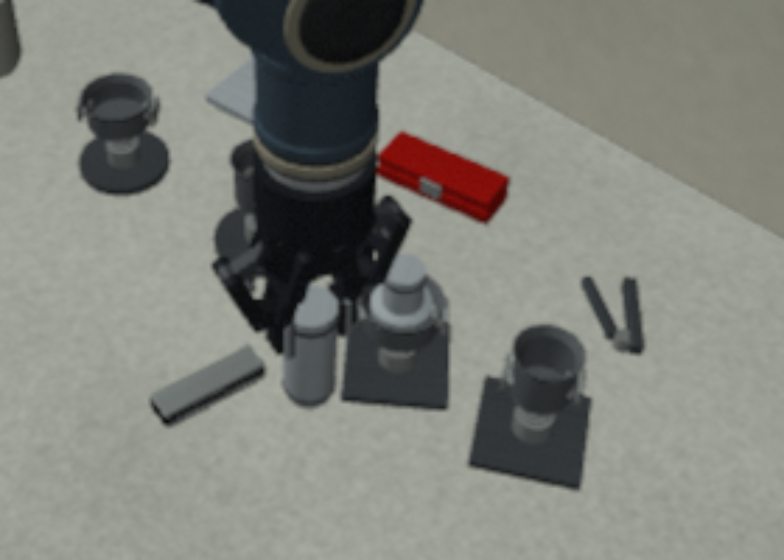

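The hub looks seated upright in its cup (crop 405,300) and the canister hangs upright (310,345). It reads about 344 g, so it goes in the square cup. I'll move above it and measure there.

```bash
python3 - <<'E'
from act import *
from vis import *
import pickle
x,y=CUP["cs"]
robot.goto([x,y,.0715+.135],ori((x,y))); robot.sleep(.3); print(force(),robot.sense()["tcp_pos"],robot.sense()["t"])
f=robot.grab_frame("side"); f0=pickle.load(open("pics/side0.pkl","rb")); c=(x,y)
print("can",fitc(near(f,c,.03,.145,.185),.019,c))
for g in (f,f0):
    P=near(g,c,.035,.105,.114); print("rim box",P.min(0).round(4),P.max(0).round(4),((P.min(0)+P.max(0))/2).round(4))
    W=near(g,c,.04,.066,.095); print("wall",fitc(W[np.hypot(W[:,0]-c[0],W[:,1]-c[1])>.018],.023,c))
# hub cup sink: rim height change, with an untouched cup as control
F=[robot.grab_frame("side") for _ in range(4)]
for k,(cx,cy) in dict(hs=(.577,-.1065),hr=CUP["hr"]).items():
    o=[]
    for g in [f0]+F:
        P=near(g,(cx,cy),.045,.075,.1); r=np.hypot(P[:,0]-cx,P[:,1]-cy); P=P[(r>.031)]
        o.append((np.percentile(P[:,2],90)*1e3).round(2))
    print(k,"rim mm",o)
P=np.concatenate([near(g,(.577,-.1065),.012,.11,.14) for g in F]); print("hub top",np.median(P[:,2]))
P=near(f0,(.463,.113),.012,.05,.08); print("hub top before",np.median(P[:,2]))
E
```

```text
[-0.05564364  0.05824799 -3.46498228] [ 0.60044241 -0.23202889  0.2066752 ] 27.225
can (array([ 0.6008, -0.231 ]), 242, np.float64(0.001))
rim box [ 0.5734 -0.2592  0.105 ] [ 0.6267 -0.2048  0.1109] [ 0.6001 -0.232   0.108 ]
wall (array([ 0.5994, -0.2327]), 412, np.float64(0.003))
rim box [ 0.5724 -0.2597  0.1051] [ 0.6279 -0.2049  0.1101] [ 0.6001 -0.2323  0.1076]
wall (array([ 0.5994, -0.2328]), 424, np.float64(0.0029))
hs rim mm [np.float64(89.73), np.float64(86.37), np.float64(85.98), np.float64(86.14), np.float64(86.11)]
hr rim mm [np.float64(88.97), np.float64(89.43), np.float64(88.87), np.float64(89.16), np.float64(89.15)]
hub top 0.12331780456513253
hub top before 0.0624312341213911
```

```bash
python3 - <<'E'
from act import *
a=(.5996,-.2333,.0716)
robot.move_straight([a[0],a[1],a[2]+.115],vel=.12)
insert(*a,.078,3.41)
E
```

```text
hit False [ 1.48197237e-05 -1.86964936e-04  7.80843779e-02] [-0.12808969  0.06116095 -3.25497802]
bottom 0.0761 F [-0.34 -0.35 -3.67] sink -0.0004 gap 0.0116
bottom 0.0740 F [ 0.22 -0.29 -3.3 ] sink 0.0002 gap 0.0102
bottom 0.0721 F [-0.36 -0.41 -2.91] sink 0.0008 gap 0.0089
bottom 0.0701 F [ 0.04 -0.05 -2.04] sink 0.0023 gap 0.0084
bottom 0.0681 F [ 0.22  0.11 -0.59] sink 0.0047 gap 0.0088
bottom 0.0661 F [ 0.34 -0.15  0.4 ] sink 0.0064 gap 0.0085
bottom 0.0641 F [0.39 0.47 1.13] sink 0.0076 gap 0.0077
bottom 0.0621 F [0.77 0.03 2.42] sink 0.0097 gap 0.0079
bottom 0.0601 F [0.68 0.24 2.85] sink 0.0104 gap 0.0065
bottom 0.0578 F [ 0.98 -0.31  0.52] sink 0.0065 gap 0.0004
bottom 0.0560 F [-0.03 -0.24  1.56] sink 0.0083 gap 0.0003
bottom 0.0540 F [-0.48 -0.22  2.8 ] sink 0.0103 gap 0.0004
bottom 0.0521 F [-1.32 -0.55  4.08] sink 0.0125 gap 0.0006
t 34.275
```

```bash
python3 - <<'E'
from act import *
from vis import *
import pickle,cv2
a=(.5996,-.2333,.0716)
ease(*a,.0583); release(*a,.85)
robot.goto([.45,-.35,.3],ori((.45,-.35)))
b=[force(10)[2] for _ in range(3)]; print("free",np.round(b,2))
for n in("side","top"):
    f0=pickle.load(open(f"pics/{n}0.pkl","rb")); F=[robot.grab_frame(n) for _ in range(6)]
    if n=="side": cv2.imwrite("pics/s3.png",cv2.resize(F[0]["image"][140:340,180:460,::-1],None,fx=2.8,fy=2.8))
    for k,(cx,cy),R,zr in (("hs",(.577,-.1065),.031,.091),("hr",CUP["hr"],.031,.091),("cs",(.6,-.2325),.0245,.109),("cr",CUP["cr"],.0245,.109)):
        o=[]
        for g in [f0]+F:
            P=near(g,(cx,cy),.045,zr-.017,zr+.012); r=np.hypot(P[:,0]-cx,P[:,1]-cy); P=P[r>R]
            o.append(np.percentile(P[:,2],[75,90,95])*1e3)
        print(n,k,"drop mm",(o[0]-np.mean(o[1:],0)).round(2),"sd",np.std(o[1:],0).round(2))
print(robot.sense()["t"])
E
```

```text
bottom 0.0553 F [-0.55 -0.55  1.94]
bottom 0.0563 F [-0.57 -1.03  1.31]
bottom 0.0573 F [-0.62 -0.92  0.74]
bottom 0.0583 F [-0.23 -0.9   0.26]
bottom 0.0592 F [-0.4  -1.31 -0.3 ]
free F [-0.14161358 -0.11850037  0.04626923]
t 39.0083
free [ 0.14 -0.14 -0.12]
side hs drop mm [3.77 3.72 3.83] sd [0.13 0.18 0.3 ]
side hr drop mm [-0.03 -0.19 -0.53] sd [0.26 0.18 0.31]
side cs drop mm [5.6  5.88 6.09] sd [0.23 0.44 0.6 ]
side cr drop mm [-0.18 -0.02  0.07] sd [0.11 0.21 0.27]
top hs drop mm [3.86 3.2  3.37] sd [0.46 0.5  0.58]
top hr drop mm [ 0.18 -0.29  0.09] sd [0.38 0.54 0.73]
top cs drop mm [5.71 5.52 5.63] sd [0.59 0.77 0.64]
top cr drop mm [-0.06 -1.19  0.27] sd [0.44 0.75 0.78]
40.9333
```

View pics/s3.png

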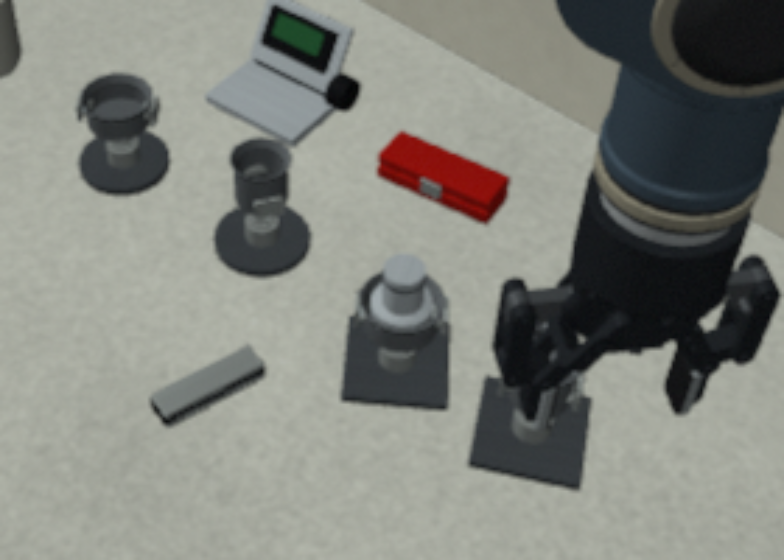

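Hub-square dropped about 3.8 mm (roughly 235 g) and canister-square about 5.7 mm (roughly 345 g), which matches the weighing. The hub is upright at crop (403,290), but the gripper hides the canister. I'll clear the arm and check both.

```bash
python3 - <<'E'
from act import *
from vis import *
import cv2
robot.goto([.3,-.45,.35],ori((.3,-.45)))
f=robot.grab_frame("side")
cv2.imwrite("pics/s4.png",cv2.resize(f["image"][160:320,260:460,::-1],None,fx=3.5,fy=3.5))
print("can",[fitc(near(f,(.6,-.2325),.03,a,a+.018),.019,(.6,-.2325)) for a in(.110,.130)])
P=near(f,(.6,-.2325),.014,.14,.17);print("can top",np.median(P[:,2]))
print("hub boss",[fitc(near(f,(.577,-.1067),.025,a,a+.014),.017,(.577,-.1067)) for a in(.094,.106)])
print(robot.sense()["t"])
E
```

```text
can [(array([ 0.5998, -0.2326]), 97, np.float64(0.0009)), (array([ 0.5996, -0.2324]), 103, np.float64(0.0011))]
can top 0.15148289262964715
hub boss [(array([ 0.5765, -0.1056]), 62, np.float64(0.0008)), (array([ 0.576 , -0.1058]), 61, np.float64(0.0011))]
41.7583
```

View pics/s4.png

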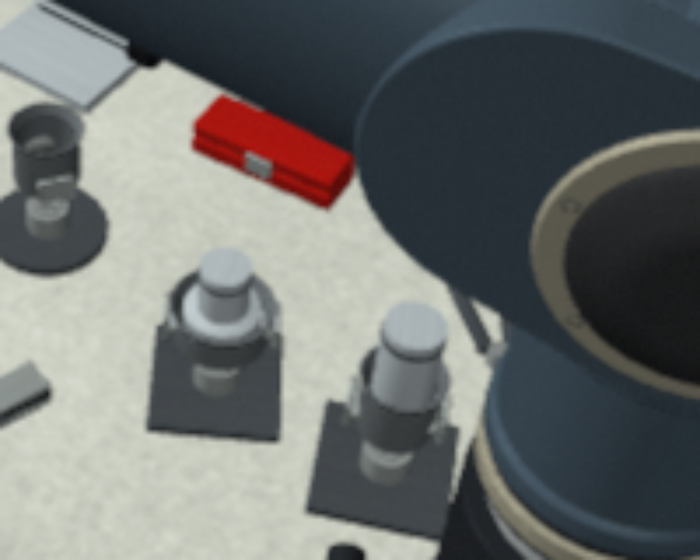

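Both parts stand upright and centred in their cups, hub at crop (222,300) and canister at (408,360), and the arm is clear of them. I'm handing the job in.

```bash
python3 -c "
from plant import robot
print(robot.close_job())"
```

```text
the job is handed in; nothing more can be done
None
```

I handed the job in at about 42 s (no verdict came back) with both parts upright, home and released in square-footed cups: the canister is clearly heavy at about 345 g, but the hub is borderline at about 235–245 g, probably just under your 250 g limit and so strictly a round-foot part, and I left it in the square cup because its measured sink of about 3.8 mm passes the 3.43 mm rule and moving it was the bigger risk.

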